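Set the tuning dial to the marked scale line and store it

ROBOT

A 7-joint arm with a two-finger parallel gripper is mounted at the origin on the work surface. World frame = base frame: x ahead of the robot, y to its left, z up, the work surface at z = 0. Lengths are in mm, angles in rad, forces in N, time in s.
With the tool pointing down it reaches from about 400 to 875 mm from the base axis. Payload 4.4 kg.
Tool frame: the origin (TCP) lies at the very end of the fingers, on their centre line; the grasp point (between the pads) lies 19 mm behind it; z points along the fingers, x is the direction in which the jaws open and shut, and the axes are right-handed (so a half turn about z gives the same grasp; the last joint's range is limited). The gripper opens to 85 mm and grips with 20 to 120 N. Pads are 22 mm wide; open, the fingers measure 114 mm over their backs; the gripper's body (76 mm by 85 mm) begins 54 mm behind the grasp point. The pads swing forward as they close: fully open they stand 13 mm farther back than shut.
Start: joints at [-1.21, 0.628, 0.038, 1.517, -0.027, 0.996, -0.02], TCP at [269.053, 591.716, 231.313] pointing down, gripper open.
Joint ranges: [-3.06, 3.06], [-0.37, 2.12], [-1.25, 1.32], [0.18, 2.47], [-1.1, 4.24], [0.23, 1.98], [-2.94, 2.94]. Speed limits (rad/s): [2.57, 2.57, 3.14, 3.14, 3.14, 3.14, 3.14].

INTERFACE

Orientations are given as [roll, pitch, yaw] about the fixed x, y, z axes, in that order (R = Rz(yaw) Ry(pitch) Rx(roll)).
In Python, from cell import telemetry, get_image, get_calibration, ctrl gives the robot as it stands. The module is installed in compiled form; this text tells all that it offers.
- The arm moves only by the tool arm_command, never from a script. Its arguments are lists of equal length, an entry for each row: "rot": the turn, a rotation vector about the world's x, y, z in degrees, a list of three; "slide": the shift along the world's x, y, z in mm, a list of three; "gripper": the finger opening in mm, from 0 to 85.4. A call has 1 to 5 rows; each row shifts and turns the pose as measured when the row begins; what a row does not reach is not made up. A row lasts 1/12 s, in which the tool goes at most 41.7 mm and 7.16 degrees, less where a joint would pass 70% of its speed; a pose out of reach is approached as far as the arm can. A call with a gripper value outside its range is refused whole. The fingers move at their own pace and stop on an object; the grip force is fixed at half the most. Time passes only in rows, so rows that do not move let the fingers close. It gives the time, the measured TCP pose, the force and the opening at its end, in the units of the state.
- telemetry.read_state(): the state, without advancing time (a new reading comes with each control period).
- get_image(name): name is "side" or "top" or "wrist"; returns (picture, depth): 480x640x3 uint8, red, green, blue; 480x640 float32, mm along the optical axis (not along the pixel's ray), 0 where there is no reading.
- get_calibration(name): a dict with "fx", "fy", "cx", "cy" (pixels), "xyz" and "attitude" of the camera in the world. Camera axes: x right, y up, looking along -z (the intrinsics and any distortion apply to the point x, -y, -z); pixel columns grow to the right and rows downward; lengths in mm; the calibration is good to about 2 mm. A picture is of the moment at which its call begins: read the wrist's pose just before it. get_calibration takes no time and is no camera call; for the wrist camera it gives the pose at the moment of the call.
- ctrl.finish_job(): hands the job in, once; it reports no verdict.
The state is a dict: "clock": time; "qpos": joint angles; "qd": joint speeds; "tau": joint torques, N m; "eef_pos": TCP position; "tool_rot": TCP orientation; "force": force on the tool from outside, world axes, zero at the start; "torque": the same for the moment, N m; "width": finger opening in mm.
Only numpy, scipy, OpenCV 4.12 (cv2) and the standard library are available. Lean on these libraries where they do the work, as an engineer would, in place of code of your own. Each camera call takes 0.05 s, during which the arm holds its last target.

TASK

Set the tuning unit with the black top panel: with the fingertips, gently push the red dial round by its upright black peg (do not pinch or grip the peg; either direction will do) until the dial's white index line points at the yellow marker on the scale, and let go of it. Then press the green button fully down with a fingertip to store the setting, release it and move clear. Do not shift the yellow marker, and leave everything else on the bench where it stands.

Things in the scene. Friction and masses are not known exactly. Their poses are not given: they have to be found in the camera images.
- unit: tuning unit fixed to the bench: aluminium box 180 mm (its x) by 320 mm (its y) and 70 mm high with a level black top panel; origin at the centre of its underside, z up. The dial's axis stands at x 0, y +60 mm, the green button at x -35, y -100 mm in its frame
- dial: red dial disc on the unit's top, 110 mm diameter, turning about the vertical without stops in either direction (more than a whole turn each way); origin on its axis at the level of the black panel (70 mm above the bench), its top face 8 mm above that (a 28 mm wide hub in the middle is 4 mm higher); its x axis points along the white index line, through the peg. Stiff turning: about 1.7 N at the peg moves it, it has no spring and stays where it is left
- peg (a point): centre of the top of the upright black peg on the dial: 14 mm diameter, standing 26 mm above the dial's face, 36 mm from the dial's axis, on the index line
- index (a point): outer end of the dial's white index line (4 mm wide): 56 mm from the dial's axis, at the height of the dial's face
- mark (a point): the place where the index line's end must come: on the middle line of the yellow marker, 56 mm from the dial's axis. The marker is a flat yellow tab 10 mm wide lying on the scale just outside the dial, from 56 to 78 mm from the axis, 3.5 mm above the panel
- button (a joint): how far the green button is pressed, m: 0 up, 0.006 fully down (about 5 N); it springs back
- button_top (a point): centre of the top of the green button, 28 mm diameter, in a black housing on the unit's panel; pressed straight down
- mug_mid (a point): blue mug, 80 mm wide, 90 mm tall, handle on one side; bystander on the bench beside the tuning unit; this point is on its axis, half-way up
- tape_mid (a point): roll of blue tape lying flat, 90 mm wide, 20 mm high; bystander on the bench; this point is on its axis, half-way up
- screwdriver_mid (a point): screwdriver with yellow handle lying on the bench, 170 mm long along its x axis; bystander; this point lies at its origin
- spool_mid (a point): grey spool, 52 mm wide, 50 mm tall; bystander on the bench; this point is on its axis, half-way up
- jar_mid (a point): glass jar with steel cap, 56 mm wide, 70 mm tall; bystander on the bench behind the tuning unit; this point is on its axis, half-way up
- capacitor_mid (a point): blue can capacitor, 35 mm wide, 50 mm tall; bystander on the bench behind the tuning unit; this point is on its axis, half-way up
- spare_knob_mid (a point): loose grey knob, 26 mm wide, 18 mm tall, standing on the tuning unit's top panel about 90 mm farther in than the green button; bystander; this point is on its axis, half-way up

How it is judged:
By the outcome, as a careful person would: the job done as asked, in the order asked, and still so for the second after the job is handed in, with the robot touching nothing.
It also fails if it takes over 54 s, if anything falls off the work surface, if the arm or the gripper's body presses on something with over 40 N, if the wrist force passes 120 N, or if a joint passes its speed limit or range.

## Working session

There is one attempt and no reset: what is moved stays moved. The work goes in short steps, Python scripts to look and compute and a tool call to move; the robot and the scene stay as the last step left them, time stands still between calls to the robot, and variables do not carry over. Pictures are saved under pics/ and viewed, and the job is handed in when it is done.

Besides the shell and the picture viewer there is one more tool, called after ">>>" by a JSON object that holds its "api" and its "payload", one argument or row to a line. arm_command: Moves the arm, as the interface text tells. Its arguments: {"type":"object","properties":{"rot":{"type":"array"},"slide":{"type":"array"},"gripper":{"type":"array"}},"required":["rot","slide","gripper"]}

```bash
mkdir -p pics; cat > h.py <<'E'
import numpy as np, cv2
from cell import telemetry, get_image, get_calibration, ctrl
from scipy.spatial.transform import Rotation as R
def cam(n):
    c=get_calibration(n); return c
E
python3 - <<'E'
from h import *
s=telemetry.read_state(); print({k:np.round(v,3) for k,v in s.items()})
for n in ["side","top","wrist"]:
    c=get_calibration(n); print(n,c)
    im,d=get_image(n); np.save(f"pics/{n}0.npy",d); cv2.imwrite(f"pics/{n}0.png",im[:,:,::-1])
E
```

```text
{'clock': np.float64(0.0), 'qpos': array([-1.21 ,  0.629,  0.038,  1.518, -0.027,  0.996, -0.02 ]), 'qd': array([ 0.002,  0.002,  0.   , -0.001, -0.   , -0.   , -0.001]), 'tau': array([-0.0000e+00, -5.6339e+01,  1.2260e+00, -1.9345e+01,  1.1000e-02,
        1.0000e-02,  0.0000e+00]), 'eef_pos': array([268.801, 591.139, 230.398]), 'tool_rot': array([3.142e+00, 2.000e-03, 1.144e+00]), 'force': array([-0.054, -0.966, -0.154]), 'torque': array([-0.018,  0.02 ,  0.001]), 'width': np.float64(85.371)}
side {'fx': 536.262762066704, 'fy': 536.262762066704, 'cx': 324.46692114469124, 'cy': 240.87364280699788, 'xyz': array([ 354.12034897, -605.04907254,  689.44550859]), 'attitude': array([ 0.85789476,  0.00954037, -0.27942326])}
top {'fx': 464.27727330732245, 'fy': 464.27727330732245, 'cx': 319.85705910175534, 'cy': 235.78379842476798, 'xyz': array([439.0854257 ,  49.36240265, 867.22690209]), 'attitude': array([ 1.65469191e-01,  2.04030985e-04, -1.56599120e+00])}
wrist {'fx': 396.7398306620013, 'fy': 396.7398306620013, 'cx': 315.1417876477046, 'cy': 245.9470710752618, 'xyz': array([192.40696619, 626.05086328, 373.41545321]), 'attitude': array([-0.33382727,  0.00208301,  1.14380734])}
```

View pics/top0.png

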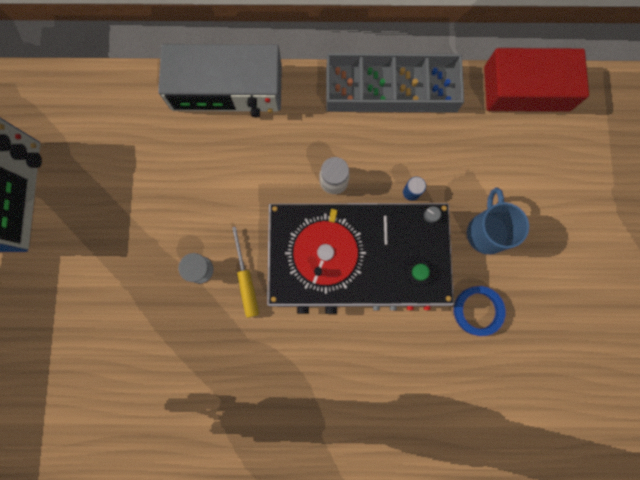

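View pics/side0.png

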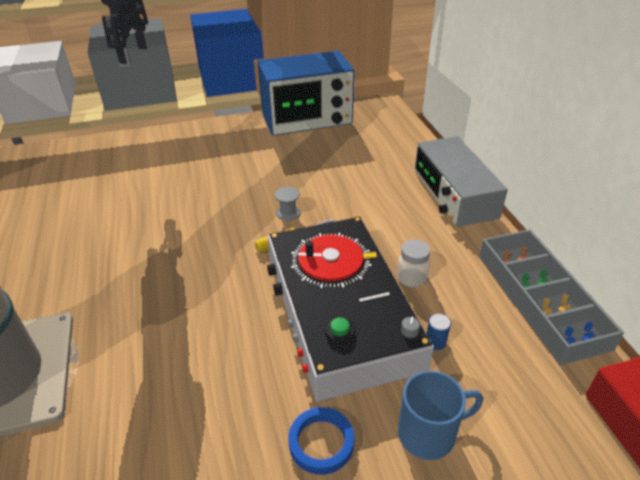

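View pics/wrist0.png

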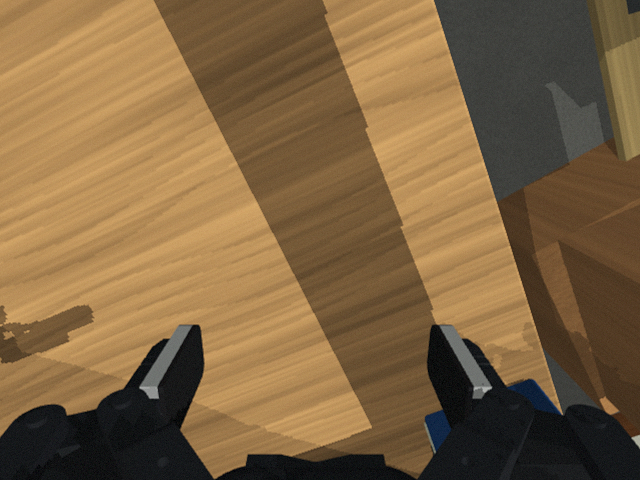

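The top view shows the unit with the dial centre near (325,252), the peg near (319,271), the marker at (333,215), the button at (420,271) and the knob at (432,214). Next I'll measure these from both views.

```bash
cat >> h.py <<'E'
def ray(n,uv,c=None):
    c=c or get_calibration(n)
    Rm=R.from_euler('xyz',c['attitude']).as_matrix()
    d=Rm@np.array([(uv[0]-c['cx'])/c['fx'],-(uv[1]-c['cy'])/c['fy'],-1.])
    return np.array(c['xyz']),d
def plane(n,uv,z,c=None):
    o,d=ray(n,uv,c); return o+d*(z-o[2])/d[2]
def two(n1,p1,n2,p2,c1=None,c2=None):
    o1,d1=ray(n1,p1,c1);o2,d2=ray(n2,p2,c2)
    a=np.linalg.lstsq(np.stack([d1,-d2],1),o2-o1,rcond=None)[0]
    A=o1+a[0]*d1;B=o2+a[1]*d2
    return (A+B)/2,np.linalg.norm(A-B)
def proj(n,p,c=None):
    c=c or get_calibration(n)
    q=R.from_euler('xyz',c['attitude']).as_matrix().T@(np.array(p)-c['xyz'])
    return np.array([c['cx']+c['fx']*q[0]/-q[2],c['cy']-c['fy']*q[1]/-q[2]])
def mask(im,col):
    hsv=cv2.cvtColor(im,cv2.COLOR_RGB2HSV)
    H,S,V=[hsv[:,:,i].astype(int) for i in range(3)]
    if col=='red': return (((H<6)|(H>174))&(S>150)&(V>80)).astype(np.uint8)
    if col=='green': return ((H>45)&(H<80)&(S>120)&(V>50)).astype(np.uint8)
    if col=='yellow': return ((H>18)&(H<32)&(S>170)&(V>130)).astype(np.uint8)
    if col=='white': return ((S<60)&(V>150)).astype(np.uint8)
    if col=='black': return (V<45).astype(np.uint8)
def blobs(m,roi=None,mina=8):
    if roi is not None:
        k=np.zeros_like(m);x0,y0,x1,y1=roi;k[y0:y1,x0:x1]=1;m=m*k
    n,l,st,ce=cv2.connectedComponentsWithStats(m)
    return [(int(st[i,4]),np.round(ce[i],1).tolist(),st[i,:4].tolist()) for i in range(1,n) if st[i,4]>=mina]
E
python3 - <<'E'
from h import *
for n,roi in (("top",(262,200,460,310)),("side",(265,215,435,385))):
    im=cv2.imread(f"pics/{n}0.png")[:,:,::-1].copy()
    for c in("red","green","yellow","white"):
        print(n,c,sorted(blobs(mask(im,c),roi))[::-1][:6])
    x0,y0,x1,y1=(280,205,370,295) if n=="top" else (280,225,380,295)
    cv2.imwrite(f"pics/{n}0z.png",cv2.resize(im[y0:y1,x0:x1,::-1],None,fx=6,fy=6,interpolation=cv2.INTER_NEAREST))
E
```

```text
top red [(2917, [325.3, 251.9], [293, 221, 65, 64]), (22, [409.6, 307.7], [407, 306, 7, 4]), (21, [426.6, 307.7], [424, 306, 6, 4])]
top green [(246, [420.2, 271.6], [411, 263, 19, 18])]
top yellow [(60, [332.5, 215.0], [329, 209, 7, 13])]
top white [(179, [324.9, 252.0], [318, 245, 15, 15]), (29, [384.9, 228.4], [384, 217, 2, 26]), (16, [268.0, 256.5], [268, 249, 1, 16]), (13, [314.8, 279.2], [313, 276, 4, 7]), (10, [320.8, 263.1], [320, 261, 3, 6])]
side red [(1965, [332.5, 259.0], [298, 235, 66, 47]), (36, [304.9, 368.2], [302, 365, 6, 8]), (33, [299.9, 352.2], [298, 349, 5, 8]), (32, [303.3, 248.6], [300, 245, 7, 7])]
side green [(292, [339.5, 326.4], [330, 317, 20, 20])]
side yellow [(64, [370.0, 254.8], [363, 252, 14, 6]), (24, [265.6, 242.4], [265, 237, 3, 11])]
side white [(401, [415.4, 248.2], [402, 239, 28, 19]), (373, [291.7, 306.5], [268, 235, 50, 142]), (224, [410.2, 265.5], [398, 255, 31, 19]), (148, [330.4, 253.9], [323, 249, 16, 11]), (74, [373.9, 296.3], [360, 293, 29, 8]), (60, [432.1, 320.4], [429, 314, 6, 14])]
```

```bash
ls -la pics
```

```text
total 5304
drwxr-xr-x 2 agent agent    4096 Dec  7 14:49 .
drwxr-xr-x 3 agent agent    4096 Dec  7 14:48 ..
-rw-r--r-- 1 agent agent 1228928 Dec  7 14:48 side0.npy
-rw-r--r-- 1 agent agent  502598 Dec  7 14:48 side0.png
-rw-r--r-- 1 agent agent  128839 Dec  7 14:49 side0z.png
-rw-r--r-- 1 agent agent 1228928 Dec  7 14:48 top0.npy
-rw-r--r-- 1 agent agent  442108 Dec  7 14:48 top0.png
-rw-r--r-- 1 agent agent  147062 Dec  7 14:49 top0z.png
-rw-r--r-- 1 agent agent 1228928 Dec  7 14:48 wrist0.npy
-rw-r--r-- 1 agent agent  497312 Dec  7 14:48 wrist0.png
```

View pics/top0z.png

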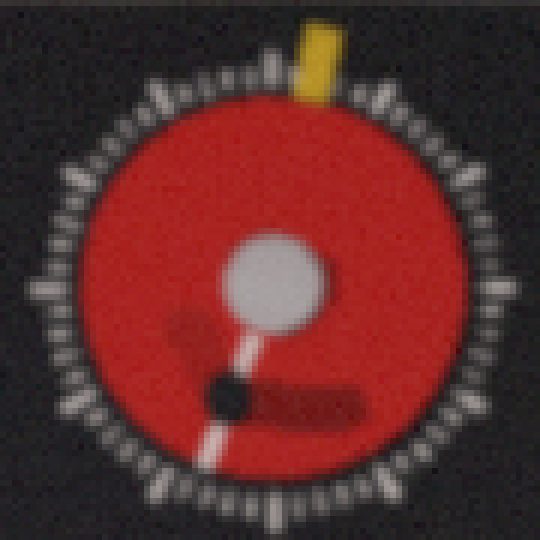

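View pics/side0z.png

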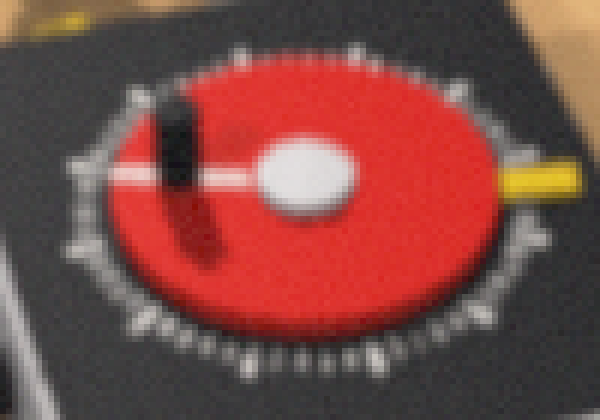

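The zooms show the index line's outer end at about (314.3,282.5) in the top view, on the robot's side of the dial, and the yellow marker on the far side.

```bash
python3 - <<'E'
from h import *
def show(n,*a): print(n,*[np.round(x,1) for x in a])
ax_t=plane("top",(325,252.0),82);ax_s=plane("side",(330.4,253.9),82)
show("axis",ax_t,ax_s,*two("top",(325,252.0),"side",(330.4,253.9)))
print("red disc",[np.round(plane(n,p,78),1) for n,p in(("top",(325.3,252.3)),)])
show("peg", *two("top",(318.2,270.9),"side",(309.3,242.2)), plane("top",(318.2,270.9),104),plane("side",(309.3,242.2),104))
show("index",plane("top",(314.4,282.3),78),plane("side",(298.5,253.7),78),*two("top",(314.4,282.3),"side",(298.5,253.7)))
show("mark",*two("top",(332.5,215.0),"side",(370,254.8)),plane("top",(332.5,215),73.5),plane("side",(370,254.8),73.5))
show("button",*two("top",(420.2,271.2),"side",(340,324.5)))
# depth check
for n in("top","side"):
  d=np.load(f"pics/{n}0.npy")
  for nm,p in (("disc",(340,262) if n=="top" else (340,270)),("button",(420,271) if n=="top" else (340,324)),("panel",(395,290) if n=="top" else (385,330)),("peg",(318,271) if n=="top" else (309,243)),("hub",(325,252) if n=="top" else (330,254))):
    o,r=ray(n,p); show(n+nm,o+r*d[p[1],p[0]])
A=ax_t[:2]
for nm,p in(("idx",plane("top",(314.4,282.3),78)),("mark",plane("top",(332.5,215),73.5)),("peg",plane("top",(318.2,270.9),104)),("idxS",plane("side",(298.5,253.7),78)+[*(ax_t-ax_s)[:2],0]),("markS",plane("side",(370,254.8),73.5)+[*(ax_t-ax_s)[:2],0])):
  v=p[:2]-A; print(nm,np.round(np.linalg.norm(v),1),np.degrees(np.arctan2(v[1],v[0])).round(1))
for nm,p in(("corners",(270,206)),("",(449.5,206)),("",(451,303.5)),("",(269.5,303))): show(nm,plane("top",p,70))
for nm,p in(("knob",(432.5,213.5)),): show(nm,plane("top",p,88))
E
```

```text
axis [542.2  41.3  82. ] [542.7  36.8  82. ] [543.3  41.1  77.9] 1.1
red disc [array([542.2,  40.7,  78. ])]
peg [509.3  52.4 103.2] 2.6 [507.9  52.6 104. ] [510.4  51.4 104. ]
index [490.9  59.   78. ] [492.1  57.   78. ] [491.8  58.9  76.3] 1.5
mark [610.   28.   69.9] 1.4 [608.5  28.3  73.5] [609.3  24.3  73.5]
button [ 510.4 -119.    87.2] 1.3
topdisc [525.7  15.5  77.9]
topbutton [ 509.6 -117.3   93.1]
toppanel [439.1  49.4 867.2]
toppeg [507.8  52.9 103.8]
tophub [542.6  41.2  78.9]
sidedisc [548.5   1.1  75.8]
sidebutton [ 510.8 -119.8   89.2]
sidepanel [ 576.1 -134.6   70.6]
sidepeg [509.4  49.7 103.8]
sidehub [542.5  38.7  80.1]
idx 54.3 160.9
mark 67.6 -11.1
peg 36.1 161.7
idxS 54.4 158.2
markS 67.8 -10.6
corners [624.9 138.2  70. ]
 [ 626.4 -177.7   70. ]
 [ 456.6 -173.3   70. ]
 [456.  135.2  70. ]
knob [ 608.9 -142.9   88. ]
```

Dial axis ≈ (542.5, 40), index at ≈161°, marker at ≈-11°, so I'll push clockwise by about 172°. The closed fingertips will trail the peg, and I'll yaw the tool with the dial.

>>> {"api": "arm_command", "payload": {
  "rot": [
    [0, 0, 6],
    [0, 0, 6],
    [0, 0, 6],
    [0, 0, 6],
    [0, 0, 6]
  ],
  "slide": [
    [14, -35, 0],
    [14, -35, 0],
    [14, -35, 0],
    [14, -35, 0],
    [14, -35, 0]
  ],
  "gripper": [0, 0, 0, 0, 0]
}}

```text
clock: 0.57
eef_pos: [331.7, 419.4, 227.6]
tool_rot: [-3.136, -0.002, 1.707]
force: [0.7, 0.6, -0.2]
width: 25.5
```

>>> {"api": "arm_command", "payload": {
  "rot": [
    [0, 0, 6.5],
    [0, 0, 6.5],
    [0, 0, 6.5],
    [0, 0, 6.5],
    [0, 0, 6.5]
  ],
  "slide": [
    [15, -36, 0],
    [15, -36, 0],
    [15, -36, 0],
    [15, -36, 0],
    [15, -36, 0]
  ],
  "gripper": [0, 0, 0, 0, 0]
}}

```text
clock: 0.98
eef_pos: [407.2, 230.9, 227.0]
tool_rot: [-3.135, -0.001, 2.305]
force: [0.8, -0.1, 0.9]
width: 0.1
```

>>> {"api": "arm_command", "payload": {
  "rot": [
    [0, 0, 6],
    [0, 0, 6],
    [0, 0, 6],
    [0, 0, 6],
    [0, 0, 6]
  ],
  "slide": [
    [17, -38, -5],
    [17, -38, -5],
    [17, -38, -10],
    [17, -38, -10],
    [17, -38, -10]
  ],
  "gripper": [0, 0, 0, 0, 0]
}}

```text
clock: 1.4
eef_pos: [490.2, 43.6, 190.3]
tool_rot: [-3.138, 0.003, 2.856]
force: [1.5, 0.5, -0.3]
width: 0.2
```

>>> {"api": "arm_command", "payload": {
  "rot": [
    [0, 0, -2],
    [0, 0, -1],
    [0, 0, 0],
    [0, 0, 0]
  ],
  "slide": [
    [4, -10, -20],
    [4, -9, -20],
    [0, 0, -25],
    [0, 0, 0]
  ],
  "gripper": [0, 0, 0, 0]
}}

```text
clock: 1.73
eef_pos: [501.7, 8.0, 121.3]
tool_rot: [-3.134, 0.006, 2.785]
force: [-1.4, -0.4, -0.2]
width: 0.0
```

```bash
python3 - <<'E'
from h import *
s=telemetry.read_state(); print(s['eef_pos'].round(1),s['tool_rot'].round(3),s['force'].round(2),s['qpos'].round(2))
ims=[]
for n in("side","wrist"):
    im,_=get_image(n); ims.append(im)
    cv2.imwrite(f"pics/{n}1.png",im[:,:,::-1])
cv2.imwrite("pics/side1z.png",cv2.resize(ims[0][170:300,260:420,::-1],None,fx=4,fy=4))
E
```

```text
[501.7   8.  121.3] [-3.134  0.006  2.785] [-1.36 -0.4  -0.21] [ 0.12  0.6  -0.29  2.03  0.33  0.56  2.38]
```

View pics/side1z.png

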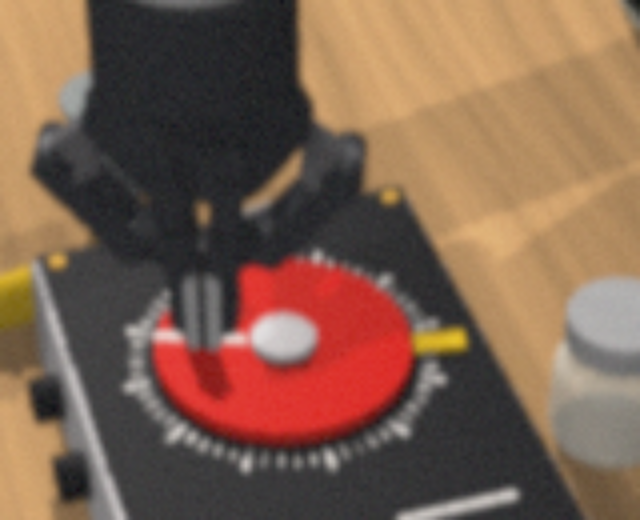

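View pics/wrist1.png

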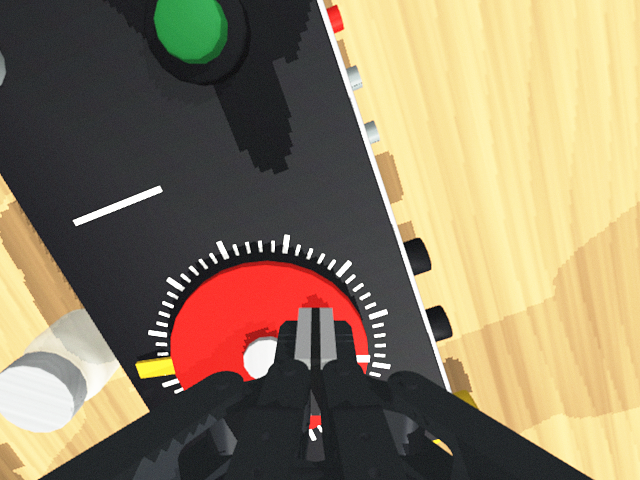

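The side view shows the closed fingertips clear of the peg on its trailing side. I'll descend and square up.

>>> {"api": "arm_command", "payload": {
  "rot": [
    [0, 0, 1],
    [0, 0, 0],
    [0, 0, 0]
  ],
  "slide": [
    [-4, 5, -16],
    [-4, 5, -15],
    [0, 0, 0]
  ],
  "gripper": [0, 0, 0]
}}

```text
clock: 2.08
eef_pos: [499.3, 22.2, 97.6]
tool_rot: [-3.141, 0.019, 2.808]
force: [-0.5, -0.3, -1.0]
width: 0.0
```

```bash
cat > st.py <<'E'
from h import *
A=np.array([542.5,40.])
s=telemetry.read_state(); p=s['eef_pos'][:2]
yaw=np.degrees(s['tool_rot'][2]); print(s['eef_pos'].round(1),'yaw',yaw.round(1),'f',s['force'].round(1),'clk',s['clock'])
import sys
def tf(th):
    th=np.radians(th); return np.array([np.cos(th),np.sin(th)]),np.array([np.sin(th),-np.cos(th)])
u,t=tf(yaw)
print("radial",((p-A)@u).round(1),"behind centre line by",(-(p-A)@t).round(1))
B=18.0; step=float(sys.argv[1]) if len(sys.argv)>1 else 6
# target block centre for peg angle th : A+36u-B t
def c(th):
    u,t=tf(th); return A+36*u-B*t
q=p;th=yaw
for i in range(5):
    th-=step; n=c(th); print("th",round(th,1),"slide",(n-q).round(1)); q=n
E
python3 st.py
```

```text
[499.3  22.2  97.6] yaw 160.9 f [-0.5 -0.3 -1. ] clk 2.0833
radial 34.9 behind centre line by 31.0
th 154.9 slide [ 2.9 16.8]
th 148.9 slide [0.1 4.2]
th 142.9 slide [0.6 4.2]
th 136.9 slide [1.  4.1]
th 130.9 slide [1.4 4. ]
```

>>> {"api": "arm_command", "payload": {
  "rot": [
    [0, -0.5, 0],
    [0, 0, 0],
    [0, 0, 0]
  ],
  "slide": [
    [1, 3, -7],
    [1, 4, -1],
    [0, 0, 0]
  ],
  "gripper": [0, 0, 0]
}}

```text
clock: 2.33
eef_pos: [504.2, 32.2, 94.0]
tool_rot: [3.137, 0.033, 2.812]
force: [1.0, -0.2, 0.8]
width: 0.1
```

```bash
python3 st.py
```

```text
[504.2  32.2  94. ] yaw 161.1 f [ 1.  -0.2  0.8] clk 2.3333
radial 33.7 behind centre line by 19.8
th 155.1 slide [-1.9  6.6]
th 149.1 slide [0.1 4.2]
th 143.1 slide [0.5 4.2]
th 137.1 slide [1.  4.1]
th 131.1 slide [1.4 4. ]
```

>>> {"api": "arm_command", "payload": {
  "rot": [
    [0.6, 1.8, -4],
    [0, 0, -6],
    [0, 0, -6],
    [0, 0, -6],
    [0, 0, -6]
  ],
  "slide": [
    [-2, 5, -4],
    [0, 4, -1],
    [0.5, 4, 0],
    [1, 4, 0],
    [1.5, 4, 0]
  ],
  "gripper": [0, 0, 0, 0, 0]
}}

```text
clock: 2.75
eef_pos: [504.6, 52.0, 94.7]
tool_rot: [-3.142, -0.001, 2.304]
force: [-1.8, -1.5, -1.1]
width: 0.0
```

```bash
python3 st.py
```

```text
[504.6  52.   94.7] yaw 132.0 f [-1.8 -1.5 -1.1] clk 2.75
radial 34.3 behind centre line by 20.2
th 126.0 slide [2.2 6.6]
th 120.0 slide [2.1 3.6]
th 114.0 slide [2.5 3.4]
th 108.0 slide [2.8 3.1]
th 102.0 slide [3.2 2.8]
```

>>> {"api": "arm_command", "payload": {
  "rot": [
    [0, 0, -6],
    [0, 0, -6],
    [0, 0, -6],
    [0, 0, -6],
    [0, 0, -6]
  ],
  "slide": [
    [2, 5, -3],
    [2, 4, -2],
    [2.5, 3.5, -1],
    [3, 3, -1],
    [3, 3, 0]
  ],
  "gripper": [0, 0, 0, 0, 0]
}}

```text
clock: 3.17
eef_pos: [515.1, 71.2, 93.4]
tool_rot: [-3.137, -0.004, 1.755]
force: [-1.7, -0.2, -1.3]
width: -0.2
```

```bash
python3 st.py
```

```text
[515.1  71.2  93.4] yaw 100.6 f [-1.7 -0.2 -1.3] clk 3.1667
radial 35.7 behind centre line by 21.3
th 94.6 slide [6.6 3.2]
th 88.6 slide [3.7 2. ]
th 82.6 slide [3.9 1.6]
th 76.6 slide [4.  1.2]
th 70.6 slide [4.1 0.7]
```

>>> {"api": "arm_command", "payload": {
  "rot": [
    [0, 0, -6],
    [0, 0, -6],
    [0, 0, -6],
    [0, 0, -6],
    [0, 0, -6]
  ],
  "slide": [
    [6.5, 3, -3],
    [4, 2, -2],
    [4, 1.5, -1],
    [4.5, 1, -1],
    [4.5, 0.5, 0]
  ],
  "gripper": [0, 0, 0, 0, 0]
}}

```text
clock: 3.58
eef_pos: [536.2, 83.3, 92.1]
tool_rot: [-3.13, -0.01, 1.209]
force: [-1.3, 0.5, -1.4]
width: 0.1
```

```bash
python3 st.py; python3 - <<'E'
from h import *
ims=[get_image(n)[0] for n in("side","top")]
a=cv2.resize(ims[0][170:300,260:420],(640,520));b=cv2.resize(ims[1][200:310,260:400],(640,503))
cv2.imwrite("pics/p2.png",cv2.resize(np.vstack([a,b])[:,:,::-1],None,fx=.58,fy=.58))
E
```

```text
[536.2  83.3  92.1] yaw 69.3 f [-1.3  0.5 -1.4] clk 3.5833
radial 38.3 behind centre line by 21.2
th 63.3 slide [ 6.4 -3.1]
th 57.3 slide [ 4.2 -0.2]
th 51.3 slide [ 4.2 -0.7]
th 45.3 slide [ 4.1 -1.1]
th 39.3 slide [ 3.9 -1.5]
```

View pics/p2.png

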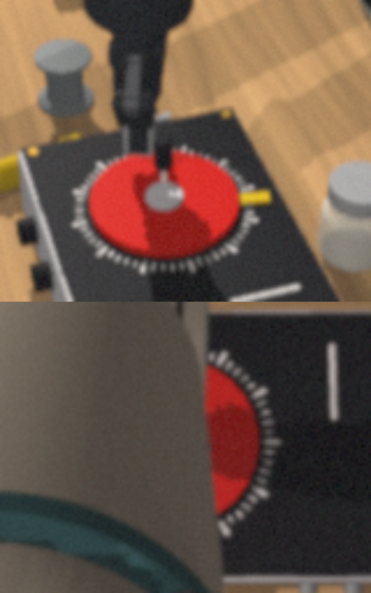

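The side view shows the peg being pushed along just ahead of the fingertips, now near the +y side of the dial. I'll continue.

>>> {"api": "arm_command", "payload": {
  "rot": [
    [0, 0, -6],
    [0, 0, -6],
    [0, 0, -6],
    [0, 0, -6],
    [0, 0, -6]
  ],
  "slide": [
    [6, -3, -2],
    [4.5, -0.5, -2],
    [4.5, -1, -1],
    [4.5, -1.5, 0],
    [4, -2, 0]
  ],
  "gripper": [0, 0, 0, 0, 0]
}}

```text
clock: 4.1
eef_pos: [558.2, 81.3, 91.0]
tool_rot: [-3.122, -0.016, 0.693]
force: [-1.0, 1.1, -1.9]
width: 0.1
```

```bash
python3 st.py
```

```text
[558.2  81.3  91. ] yaw 39.7 f [-1.   1.1 -1.9] clk 4.1
radial 38.5 behind centre line by 21.8
th 33.7 slide [ 4.3 -6.4]
th 27.7 slide [ 3.5 -2.3]
th 21.7 slide [ 3.3 -2.6]
th 15.7 slide [ 3. -3.]
th 9.7 slide [ 2.7 -3.3]
```

>>> {"api": "arm_command", "payload": {
  "rot": [
    [0, 0, -6],
    [0, 0, -6],
    [0, 0, -6],
    [0, 0, -6],
    [0, 0, -5]
  ],
  "slide": [
    [3.5, -6, -1],
    [3.5, -3, -1],
    [3.5, -3, 0],
    [3, -3, 0],
    [2.5, -3, 0]
  ],
  "gripper": [0, 0, 0, 0, 0]
}}

```text
clock: 4.52
eef_pos: [573.7, 71.4, 92.3]
tool_rot: [-3.108, -0.02, 0.186]
force: [-0.1, 1.8, -0.6]
width: -0.3
```

```bash
python3 st.py 4; python3 - <<'E'
from h import *
im=get_image("side")[0]
cv2.imwrite("pics/p3.png",cv2.resize(im[210:300,270:400,::-1],(780,540),interpolation=cv2.INTER_NEAREST))
E
```

```text
[573.7  71.4  92.3] yaw 10.6 f [-0.1  1.8 -0.6] clk 4.5167
radial 36.4 behind centre line by 25.1
th 6.6 slide [ 2.5 -9.3]
th 2.6 slide [ 1.5 -2.4]
th -1.4 slide [ 1.3 -2.5]
th -5.4 slide [ 1.1 -2.6]
th -9.4 slide [ 0.9 -2.7]
```

View pics/p3.png

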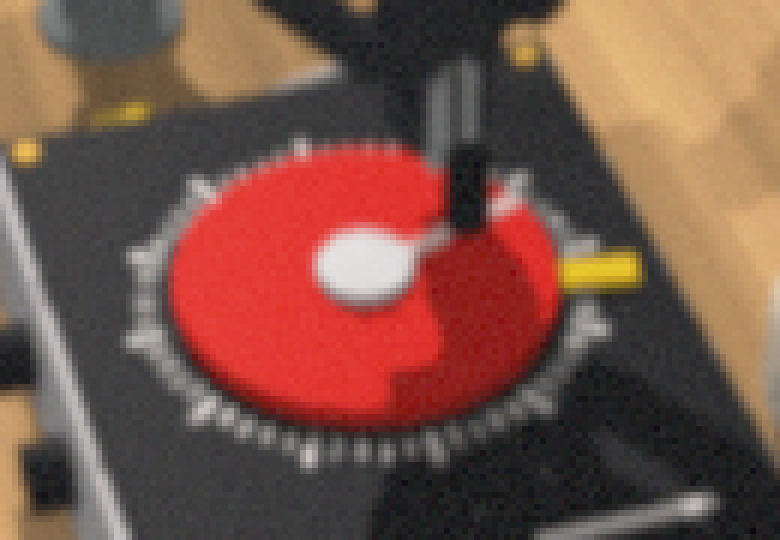

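The index end is at ~(356.2,243.3) in the side view, with the hub at (330.6,253.9), so the remaining angle can be worked out.

```bash
cat > ang.py <<'E'
from h import *
import sys
A=plane("side",(330.4,253.9),82)[:2]
def a(uv,z):
    v=plane("side",uv,z)[:2]-A; return np.degrees(np.arctan2(v[1],v[0])).round(1),np.linalg.norm(v).round(1)
print(a((float(sys.argv[1]),float(sys.argv[2])),78), "mark",a((370,254.8),73.5))
E
python3 ang.py 356.2 243.3
```

```text
(np.float64(18.8), np.float64(54.8)) mark (np.float64(-10.6), np.float64(67.8))
```

>>> {"api": "arm_command", "payload": {
  "rot": [
    [0, 0, -4],
    [0, 0, -4],
    [0, 0, -4],
    [0, 0, -4],
    [0, 0, 0]
  ],
  "slide": [
    [2, -4.5, -1],
    [2, -4, -1],
    [1.5, -4, 0],
    [1.5, -3, 0],
    [0, 0, 0]
  ],
  "gripper": [0, 0, 0, 0, 0]
}}

```text
clock: 4.98
eef_pos: [581.8, 61.5, 93.4]
tool_rot: [-3.098, -0.022, -0.081]
force: [-0.2, 0.1, 0.2]
width: -0.1
```

```bash
python3 st.py 4; python3 - <<'E'
from h import *
im=get_image("side")[0]
cv2.imwrite("pics/p4.png",cv2.resize(im[210:300,270:400,::-1],(780,540),interpolation=cv2.INTER_NEAREST))
E
```

```text
[581.8  61.5  93.4] yaw -4.6 f [-0.2  0.1  0.2] clk 4.9833
radial 37.4 behind centre line by 24.6
th -8.6 slide [-1.  -9.1]
th -12.6 slide [ 0.8 -2.7]
th -16.6 slide [ 0.6 -2.7]
th -20.6 slide [ 0.4 -2.8]
th -24.6 slide [ 0.2 -2.8]
```

View pics/p4.png

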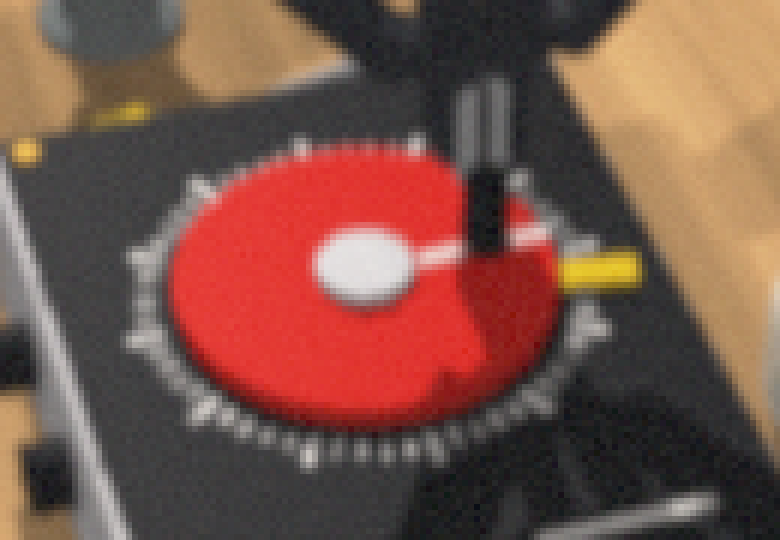

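```bash
python3 ang.py 361.2 248.3
```

```text
(np.float64(2.9), np.float64(56.0)) mark (np.float64(-10.6), np.float64(67.8))
```

>>> {"api": "arm_command", "payload": {
  "rot": [
    [0, 0, -3],
    [0, 0, -3],
    [0, 0, 0],
    [0, 0, 0]
  ],
  "slide": [
    [0.3, -3.5, -1],
    [0.3, -3.5, -1],
    [0, -1, 0],
    [0, 0, 0]
  ],
  "gripper": [0, 0, 0, 0]
}}

```text
clock: 5.37
eef_pos: [583.8, 56.7, 93.6]
tool_rot: [-3.092, -0.026, -0.166]
force: [0.2, -0.4, 0.0]
width: 0.1
```

```bash
python3 st.py 4; python3 - <<'E'
from h import *
im=get_image("side")[0]
cv2.imwrite("pics/p5.png",cv2.resize(im[210:300,270:400,::-1],(780,540),interpolation=cv2.INTER_NEAREST))
E
```

```text
[583.8  56.7  93.6] yaw -9.5 f [ 0.2 -0.4  0. ] clk 5.3667
radial 38.0 behind centre line by 23.4
th -13.5 slide [-2.1 -7.7]
th -17.5 slide [ 0.5 -2.8]
th -21.5 slide [ 0.3 -2.8]
th -25.5 slide [ 0.1 -2.8]
th -29.5 slide [-0.  -2.8]
```

View pics/p5.png

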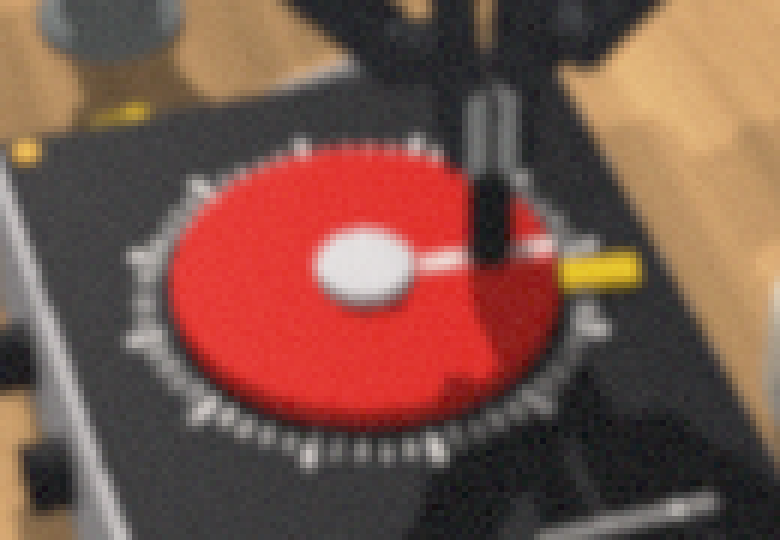

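```bash
python3 ang.py 362 250.5
```

```text
(np.float64(-3.0), np.float64(55.4)) mark (np.float64(-10.6), np.float64(67.8))
```

>>> {"api": "arm_command", "payload": {
  "rot": [
    [0, 0, -1],
    [0, 0, 0],
    [0, 0, 0]
  ],
  "slide": [
    [0, -2.5, -1],
    [0, -2.5, 0],
    [0, 0, 0]
  ],
  "gripper": [0, 0, 0]
}}

```text
clock: 5.67
eef_pos: [584.2, 52.8, 93.1]
tool_rot: [-3.09, -0.026, -0.18]
force: [-0.6, 0.6, -0.3]
width: -0.3
```

```bash
python3 st.py 4; python3 - <<'E'
from h import *
im=get_image("side")[0]
cv2.imwrite("pics/p6.png",cv2.resize(im[210:300,270:400,::-1],(780,540),interpolation=cv2.INTER_NEAREST))
E
```

```text
[584.2  52.8  93.1] yaw -10.3 f [-0.6  0.6 -0.3] clk 5.6667
radial 38.8 behind centre line by 20.0
th -14.3 slide [-2.4 -4.2]
th -18.3 slide [ 0.5 -2.8]
th -22.3 slide [ 0.3 -2.8]
th -26.3 slide [ 0.1 -2.8]
th -30.3 slide [-0.1 -2.8]
```

View pics/p6.png

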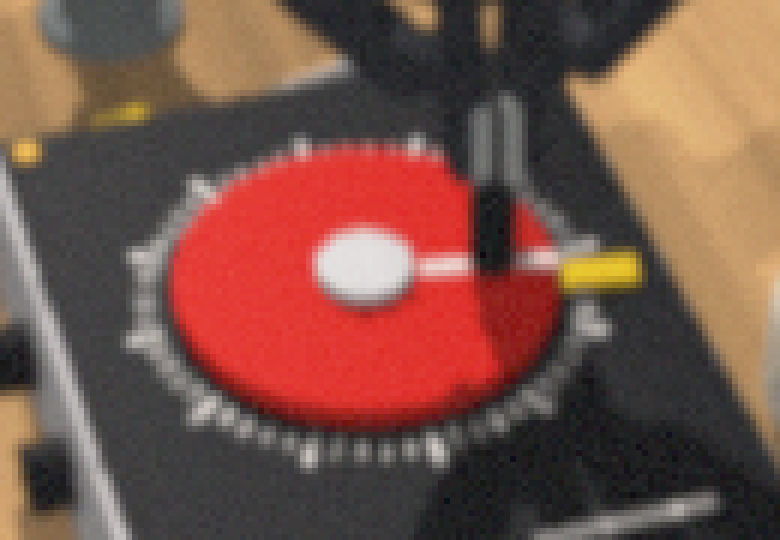

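```bash
python3 ang.py 362.7 253; cat > fit.py <<'E'
from h import *
import sys
im=get_image("side")[0]
cv2.imwrite(f"pics/{sys.argv[1]}.png",im[:,:,::-1])
g=im.astype(float)
off=plane("top",(325,252),82)-plane("side",(330.4,253.9),82)
red=mask(im,'red')
# whitish inside the disc: green channel weighted centroid per column
A=plane("side",(330.4,253.9),82)[:2]
pts=[]
for c in list(range(339,348))+list(range(356,363)):
    col=g[245:262,c,1]; base=np.median(col[:3]); w=np.clip(col-110,0,None)
    if w.sum()>40:
        r=(w*np.arange(245,262)).sum()/w.sum(); P=plane("side",(c,r),78)[:2]
        v=P-A; print(c,r.round(2),np.degrees(np.arctan2(v[1],v[0])).round(1),np.linalg.norm(v).round(1),w.round(0).astype(int).tolist())
        pts.append(P)
pts=np.array(pts); k=np.polyfit(pts[:,0],pts[:,1],1); print("slope angle",np.degrees(np.arctan(k[0])), "offset from axis", (np.polyval(k,A[0])-A[1]))
y=mask(im,'yellow');b=blobs(y,(355,245,385,265));print(b)
P=[]
for c in range(364,377):
    ys=np.nonzero(y[245:265,c])[0]
    if len(ys)>2: 
        v=plane("side",(c,245+ys.mean()),73.5)[:2];P.append(v)
P=np.array(P);k=np.polyfit(P[:,0],P[:,1],1);print("mark slope",np.degrees(np.arctan(k[0])),"offset",np.polyval(k,A[0])-A[1],"mean ang",np.degrees(np.arctan2(*(P.mean(0)-A)[::-1])))
E
python3 fit.py f1
```

```text
(np.float64(-9.7), np.float64(55.2)) mark (np.float64(-10.6), np.float64(67.8))
339 253.97 -0.4 15.2 [0, 0, 0, 0, 0, 0, 0, 0, 24, 41, 21, 0, 0, 0, 0, 0, 0]
340 254.08 -3.0 16.7 [0, 0, 0, 0, 0, 0, 0, 0, 41, 76, 55, 0, 0, 0, 0, 0, 0]
341 254.02 -3.7 18.4 [0, 0, 0, 0, 0, 0, 0, 0, 65, 96, 66, 2, 0, 0, 0, 0, 0]
342 253.93 -4.2 20.1 [0, 0, 0, 0, 0, 0, 0, 6, 67, 96, 62, 0, 0, 0, 0, 0, 0]
343 253.9 -5.0 21.8 [0, 0, 0, 0, 0, 0, 0, 7, 71, 97, 62, 0, 0, 0, 0, 0, 0]
344 253.74 -4.8 23.5 [0, 0, 0, 0, 0, 0, 0, 20, 84, 98, 57, 0, 0, 0, 0, 0, 0]
345 253.68 -5.3 25.2 [0, 0, 0, 0, 0, 0, 0, 24, 83, 97, 50, 0, 0, 0, 0, 0, 0]
346 253.63 -5.7 26.9 [0, 0, 0, 0, 0, 0, 0, 21, 83, 88, 40, 0, 0, 0, 0, 0, 0]
347 253.68 -6.6 28.6 [0, 0, 0, 0, 0, 0, 0, 6, 62, 69, 23, 0, 0, 0, 0, 0, 0]
358 252.72 -7.6 47.4 [0, 0, 0, 0, 0, 0, 0, 33, 43, 9, 0, 0, 0, 0, 0, 0, 0]
359 252.6 -7.6 49.2 [0, 0, 0, 0, 0, 0, 10, 63, 68, 19, 0, 0, 0, 0, 0, 0, 0]
360 252.59 -7.9 50.8 [0, 0, 0, 0, 0, 0, 17, 78, 80, 29, 0, 0, 0, 0, 0, 0, 0]
361 252.5 -7.9 52.6 [0, 2, 0, 0, 0, 0, 23, 78, 81, 30, 0, 0, 0, 0, 0, 0, 0]
362 251.88 -6.6 54.6 [0, 15, 11, 0, 0, 0, 24, 69, 73, 34, 0, 0, 0, 0, 0, 0, 0]
slope angle -9.716238869317692 offset from axis 1.9757742476605955
[(65, [370.0, 254.9], [363, 252, 14, 6])]
mark slope -8.574574490936099 offset -2.747598077319225 mean ang -10.8736448313699
```

Now I'll back off the peg and rise, moving clear so the alignment can be checked from the top.

>>> {"api": "arm_command", "payload": {
  "rot": [
    [0, 0, 0],
    [0, 0, 0],
    [0, 0, 0],
    [0, 0, 0],
    [0, 0, 0]
  ],
  "slide": [
    [2, 8, 0],
    [2, 8, 0],
    [0, 3, 25],
    [0, 0, 35],
    [0, 0, 35]
  ],
  "gripper": [0, 0, 0, 0, 0]
}}

```text
clock: 6.18
eef_pos: [582.8, 74.2, 182.9]
tool_rot: [-3.097, -0.01, -0.179]
force: [1.7, 0.1, -0.3]
width: -0.3
```

>>> {"api": "arm_command", "payload": {
  "rot": [
    [0, 0, 0],
    [0, 0, 0],
    [0, 0, 0],
    [0, 0, 0],
    [0, 0, 0]
  ],
  "slide": [
    [-15, -37, 10],
    [-15, -38, 0],
    [-15, -38, 0],
    [-15, -38, 0],
    [-15, -38, 0]
  ],
  "gripper": [0, 0, 0, 0, 0]
}}

```text
clock: 6.6
eef_pos: [515.6, -102.9, 200.8]
tool_rot: [-3.089, -0.028, -0.148]
force: [0.0, -0.8, 0.0]
width: 0.1
```

```bash
python3 st.py |head -1; python3 - <<'E'
from h import *
for n in("top","side","wrist"):
    im=get_image(n)[0]; cv2.imwrite(f"pics/{n}7.png",im[:,:,::-1])
E
```

```text
[ 515.6 -102.9  200.8] yaw -8.5 f [ 0.  -0.8  0. ] clk 6.6
```

View pics/top7.png

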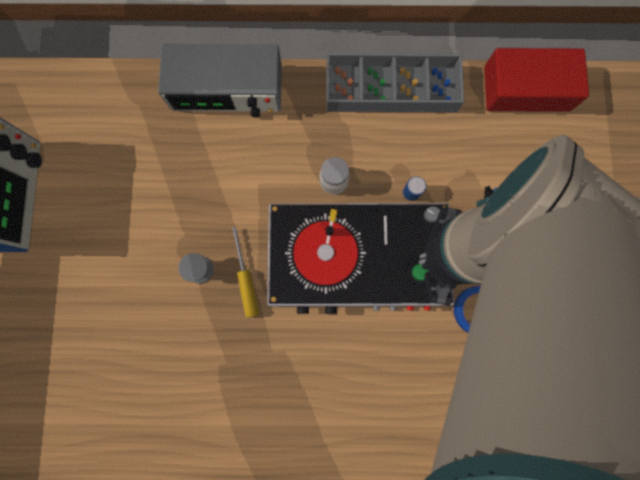

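View pics/wrist7.png

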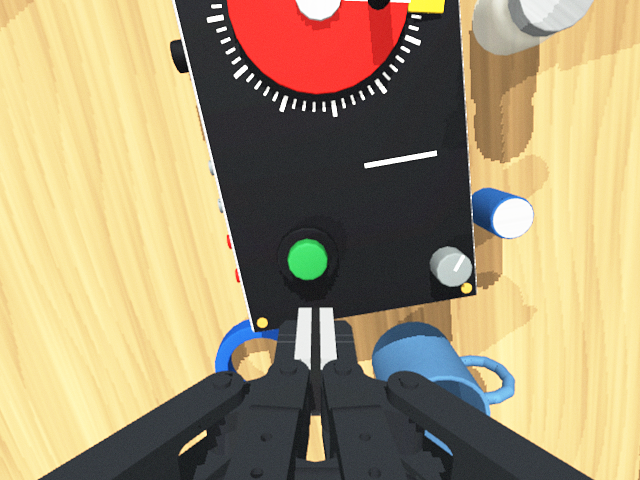

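The dial is clear in the top view: index and peg at about (330,231), marker at (333,215). I'll zoom in and fit.

```bash
python3 - <<'E'
from h import *
im=cv2.imread("pics/top7.png"); 
cv2.imwrite("pics/top7z.png",cv2.resize(im[205:265,295:360],None,fx=9,fy=9,interpolation=cv2.INTER_NEAREST))
g=im[:,:,::-1].astype(float)
red=mask(im[:,:,::-1].copy(),'red')
k=np.zeros_like(red);k[215:290,288:364]=red[215:290,288:364]
cs=max(cv2.findContours(k,cv2.RETR_EXTERNAL,cv2.CHAIN_APPROX_NONE)[0],key=cv2.contourArea)
e=cv2.fitEllipse(cv2.convexHull(cs));A=plane("top",e[0],78);print(e,A.round(1), e[1][0]/2/464*789)
pts=[]
for r in list(range(219,226))+list(range(236,243)):
    w=np.clip(g[r,318:342,1]-75,0,None)*(g[r,318:342,0]>120)
    if r<223: 
        pass
    c=(w*np.arange(318,342)).sum()/max(w.sum(),1); P=plane("top",(c,r),78)
    v=P-A; print(r,c.round(2),np.degrees(np.arctan2(v[1],v[0])).round(1),np.linalg.norm(v).round(1),w.round().astype(int).tolist())
y=mask(im[:,:,::-1].copy(),'yellow');P=[]
for r in range(209,222):
    xs=np.nonzero(y[r,325:340])[0]+325
    if len(xs): 
        p=plane("top",(xs.mean(),r),73.5); v=p-A;P.append(p);print(r,xs.mean(),np.degrees(np.arctan2(v[1],v[0])).round(1),np.linalg.norm(v[:2]).round(1))
P=np.mean(P,0)-A;print("mark",np.degrees(np.arctan2(P[1],P[0])))
E
```

```text
((325.00360107421875, 252.61517333984375), (64.33361053466797, 64.97352600097656), 97.27421569824219) [541.7  41.2  78. ] 54.69743395673817
219 331.8 -11.2 59.9 [0, 0, 0, 0, 0, 0, 0, 0, 0, 0, 0, 47, 61, 70, 71, 68, 53, 27, 0, 0, 0, 0, 0, 0]
220 332.38 -12.5 58.4 [0, 0, 0, 0, 0, 0, 0, 0, 0, 0, 0, 31, 58, 71, 69, 64, 42, 0, 0, 0, 0, 39, 0, 0]
221 331.4 -11.2 56.3 [0, 0, 0, 0, 0, 0, 0, 0, 0, 0, 0, 21, 70, 85, 71, 51, 23, 0, 0, 0, 0, 0, 0, 0]
222 331.04 -10.9 54.5 [0, 0, 0, 0, 0, 0, 0, 0, 0, 0, 0, 19, 76, 99, 69, 29, 0, 0, 0, 0, 0, 0, 0, 0]
223 330.74 -10.7 52.6 [0, 0, 0, 0, 0, 0, 0, 0, 0, 0, 0, 24, 79, 93, 57, 2, 0, 0, 0, 0, 0, 0, 0, 0]
224 330.63 -10.9 50.9 [0, 0, 0, 0, 0, 0, 0, 0, 0, 0, 0, 25, 73, 81, 42, 0, 0, 0, 0, 0, 0, 0, 0, 0]
225 330.62 -11.2 49.1 [0, 0, 0, 0, 0, 0, 0, 0, 0, 0, 0, 12, 43, 49, 20, 0, 0, 0, 0, 0, 0, 0, 0, 0]
236 327.98 -9.9 29.3 [0, 0, 0, 0, 0, 0, 0, 0, 0, 54, 71, 47, 2, 0, 0, 0, 0, 0, 0, 0, 0, 0, 0, 0]
237 327.93 -10.4 27.6 [0, 0, 0, 0, 0, 0, 0, 0, 11, 73, 91, 61, 9, 0, 0, 0, 0, 0, 0, 0, 0, 0, 0, 0]
238 327.81 -10.6 25.8 [0, 0, 0, 0, 0, 0, 0, 0, 18, 81, 94, 60, 4, 0, 0, 0, 0, 0, 0, 0, 0, 0, 0, 0]
239 327.59 -10.5 24.0 [0, 0, 0, 0, 0, 0, 0, 0, 31, 85, 86, 46, 0, 0, 0, 0, 0, 0, 0, 0, 0, 0, 0, 0]
240 327.45 -10.7 22.3 [0, 0, 0, 0, 0, 0, 0, 0, 46, 86, 83, 39, 0, 0, 0, 0, 0, 0, 0, 0, 0, 0, 0, 0]
241 327.25 -10.7 20.5 [0, 0, 0, 0, 0, 0, 0, 0, 56, 91, 73, 22, 0, 0, 0, 0, 0, 0, 0, 0, 0, 0, 0, 0]
242 327.08 -10.8 18.7 [0, 0, 0, 0, 0, 0, 0, 4, 61, 87, 61, 13, 0, 0, 0, 0, 0, 0, 0, 0, 0, 0, 0, 0]
209 332.0 -8.8 78.5
210 333.0 -10.3 77.0
211 333.0 -10.6 75.3
212 333.0 -10.8 73.5
213 332.5 -10.4 71.6
214 332.5 -10.7 69.8
215 332.5 -11.0 68.1
216 333.0 -12.0 66.5
217 332.5 -11.6 64.6
218 332.5 -11.9 62.8
219 332.0 -11.4 60.9
220 333.5 -14.2 59.8
mark -11.050989771811146
```

View pics/top7z.png

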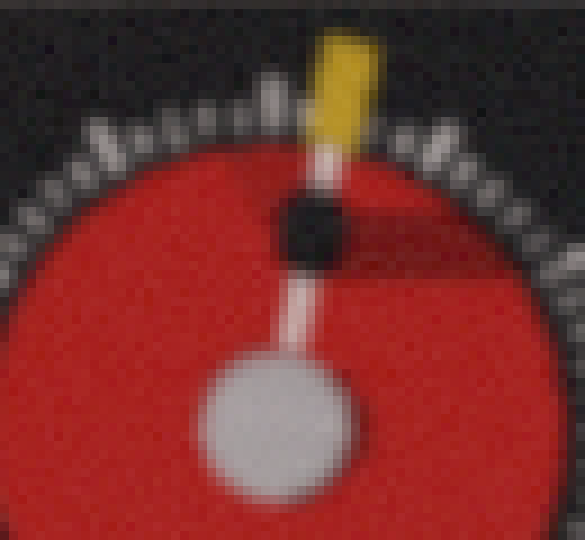

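By the top view the index is at ≈-10.7° and the marker at ≈-11.1°, so they're well aligned. I'll check once more with a closer wrist view.

>>> {"api": "arm_command", "payload": {
  "rot": [
    [0, 0, 0],
    [0, 0, 0],
    [0, 0, 0],
    [0, 0, 0],
    [0, 0, 0]
  ],
  "slide": [
    [10, 20, 10],
    [10, 20, 10],
    [5, 15, 5],
    [0, 0, 0],
    [0, 0, 0]
  ],
  "gripper": [0, 0, 0, 0, 0]
}}

```text
clock: 7.17
eef_pos: [542.1, -42.9, 226.3]
tool_rot: [-3.089, -0.026, -0.153]
force: [0.1, -0.2, 0.5]
width: 0.2
```

```bash
python3 - <<'E'
from h import *
c=get_calibration("wrist");print(telemetry.read_state()['eef_pos'])
im=get_image("wrist")[0]; cv2.imwrite("pics/wrist8.png",im[:,:,::-1]); import pickle; pickle.dump(c,open("c8.pkl","wb"))
y=mask(im,'yellow');print(sorted(blobs(y))[-3:]);print(sorted(blobs(mask(im,'red')))[-2:]);print(sorted(blobs(mask(im,'white')))[-6:])
E
```

```text
[542.14039418 -42.92428895 226.25307876]
[(444, [385.8, 125.5], [370, 118, 32, 16])]
[(3680, [621.5, 430.0], [601, 376, 39, 104]), (17939, [290.6, 116.6], [215, 36, 156, 163])]
[(760, [411.5, 340.5], [397, 322, 31, 35]), (800, [326.9, 336.0], [320, 308, 17, 62]), (811, [303.5, 336.1], [294, 308, 18, 62]), (935, [467.7, 293.1], [450, 277, 37, 34]), (1268, [292.8, 121.0], [274, 101, 39, 41]), (5381, [484.0, 112.2], [434, 77, 98, 73])]
```

View pics/wrist8.png

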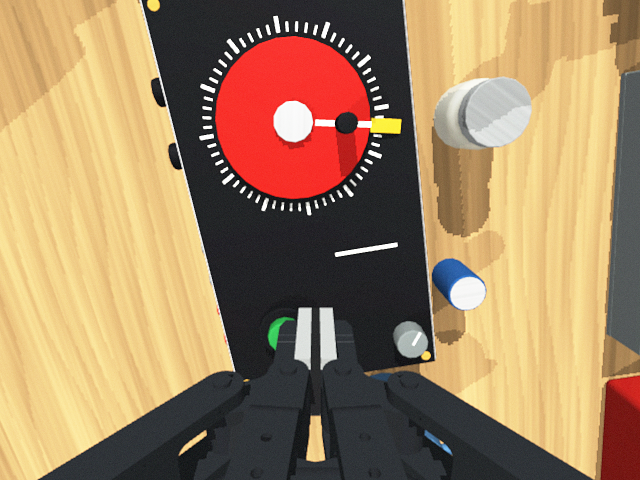

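```bash
python3 - <<'E'
from h import *
import pickle; c=pickle.load(open("c8.pkl","rb"))
im=cv2.imread("pics/wrist8.png")[:,:,::-1].copy()
red=mask(im,'red');k=np.zeros_like(red);k[20:210,200:385]=red[20:210,200:385]
cs=max(cv2.findContours(k,cv2.RETR_EXTERNAL,cv2.CHAIN_APPROX_NONE)[0],key=cv2.contourArea)
e=cv2.fitEllipse(cv2.convexHull(cs));print(e)
# rim points -> circle on the plane 78 (upper part of rim = top edge)
P=np.array([plane("wrist",p[0],78,c)[:2] for p in cv2.convexHull(cs)])
M=np.c_[2*P,np.ones(len(P))];s=np.linalg.lstsq(M,(P**2).sum(1),rcond=None)[0];A=s[:2];print("centre",A,"r",np.sqrt(s[2]+A@A))
g=im.astype(float)
def fit(cols,msk,z,r0,r1):
    Q=[]
    for x in cols:
        w=msk[r0:r1,x].astype(float)
        if w.sum()>0: Q.append(plane("wrist",(x,(w*np.arange(r0,r1)).sum()/w.sum()),z,c)[:2])
    Q=np.array(Q);vx,vy,x0,y0=cv2.fitLine(Q.astype(np.float32),cv2.DIST_L2,0,.01,.01).ravel()
    v=Q-A;print(len(Q),"dir",np.degrees(np.arctan2(vy,vx)*1),"polar",np.degrees(np.arctan2(v[:,1],v[:,0])).round(1)[::2],"mean",np.degrees(np.arctan2(*(Q.mean(0)-A)[::-1])),np.linalg.norm(v,axis=1)[[0,-1]].round(1))
wh=np.clip(g[:,:,2]-100,0,None)
fit(list(range(316,333))+list(range(360,369)),wh,78,115,134)
fit(range(360,369),wh,78,115,134)
fit(range(374,399),mask(im,'yellow'),73.5,110,140)
E
```

```text
((292.4158935546875, 117.05828094482422), (155.27154541015625, 163.11093139648438), 170.36903381347656)
centre [543.57930398  41.09895503] r 55.01908238817003
26 dir -10.63738 polar [-10.2 -10.2 -10.4 -10.6 -10.4 -10.6 -10.7 -10.7 -10.6 -10.7 -10.6 -10.5
 -10.5] mean -10.549484623113282 [16.4 53.6]
9 dir -9.155691 polar [-10.7 -10.6 -10.6 -10.5 -10.6] mean -10.572404519843914 [47.9 53.6]
25 dir -9.988285 polar [-11.  -11.3 -11.2 -11.2 -11.1 -10.8 -10.7 -10.7 -10.9 -10.9 -11.1 -11.1
 -11. ] mean -10.98962346245897 [58.7 76.3]
```

The wrist view gives index −10.6° and marker −11.0°. That's about 0.4 mm at the rim, so the dial is set. Next is the button: I'll move above it and measure it closely.

>>> {"api": "arm_command", "payload": {
  "rot": [
    [3, 0, 0],
    [0, 0, 0],
    [0, 0, 0],
    [0, 0, 0],
    [0, 0, 0]
  ],
  "slide": [
    [-8, -18, -20],
    [-8, -18, -20],
    [-8, -18, -20],
    [-8, -18, -15],
    [0, 0, 0]
  ],
  "gripper": [0, 0, 0, 0, 0]
}}

```text
clock: 7.63
eef_pos: [509.3, -112.5, 147.3]
tool_rot: [-3.035, -0.019, -0.142]
force: [-0.3, -0.0, -0.1]
width: -0.2
```

```bash
python3 st.py|head -1; python3 - <<'E'
from h import *
c=get_calibration("wrist")
im=get_image("side")[0]; cv2.imwrite("pics/s9.png",cv2.resize(im[270:370,290:420,::-1],(780,600),interpolation=cv2.INTER_NEAREST))
im0=cv2.imread("pics/side0.png");cv2.imwrite("pics/s0b.png",cv2.resize(im0[300:360,310:370],(600,600),interpolation=cv2.INTER_CUBIC))
import pickle; c8=pickle.load(open("c8.pkl","rb"))
print(two("top",(420.2,271.2),"side",(340,324.5)))
E
```

```text
[ 509.3 -112.5  147.3] yaw -8.1 f [-0.3 -0.  -0.1] clk 7.6333
(array([ 510.41708658, -119.03151718,   87.18519311]), np.float64(1.323128181302636))
```

View pics/s9.png

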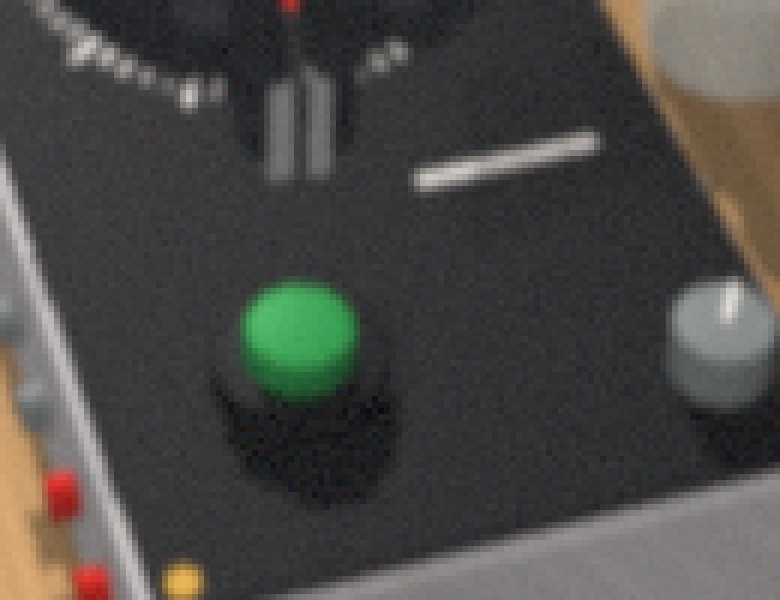

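View pics/s0b.png

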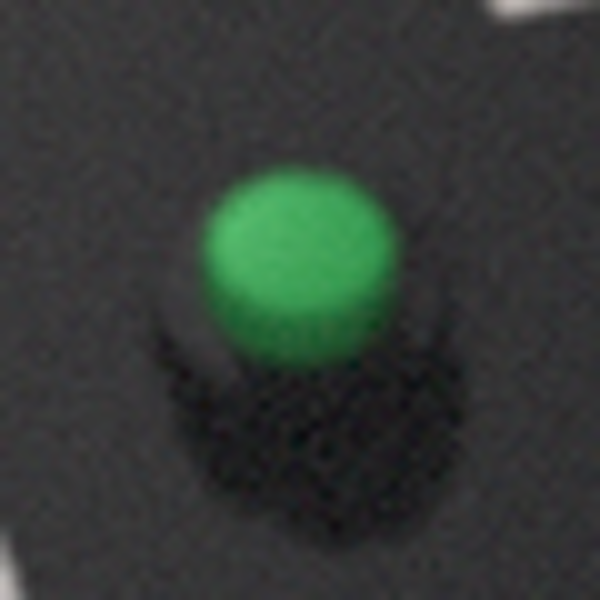

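The green top's centre is at (340,324) in the side view and it stands well proud of its housing. The tool leans about 6°, so I'll straighten it and descend to just above the button.

>>> {"api": "arm_command", "payload": {
  "rot": [
    [-5, -1, 0],
    [-1, 0, 0],
    [0, 0, 0],
    [0, 0, 0],
    [0, 0, 0]
  ],
  "slide": [
    [0, -3, -15],
    [0, -3, -15],
    [0, 0, -15],
    [0, 0, 0],
    [0, 0, 0]
  ],
  "gripper": [0, 0, 0, 0, 0]
}}

```text
clock: 8.1
eef_pos: [513.4, -115.6, 103.8]
tool_rot: [-3.137, -0.058, -0.137]
force: [0.0, -0.8, 0.9]
width: -0.1
```

```bash
python3 - <<'E'
from h import *
s=telemetry.read_state();print(s['eef_pos'].round(1),s['tool_rot'].round(3),s['force'].round(1))
im=get_image("side")[0]; cv2.imwrite("pics/s10.png",cv2.resize(im[270:370,290:420,::-1],(780,600),interpolation=cv2.INTER_NEAREST))
E
```

```text
[ 513.4 -115.6  103.8] [-3.137 -0.058 -0.137] [ 0.  -0.8  0.9]
```

View pics/s10.png

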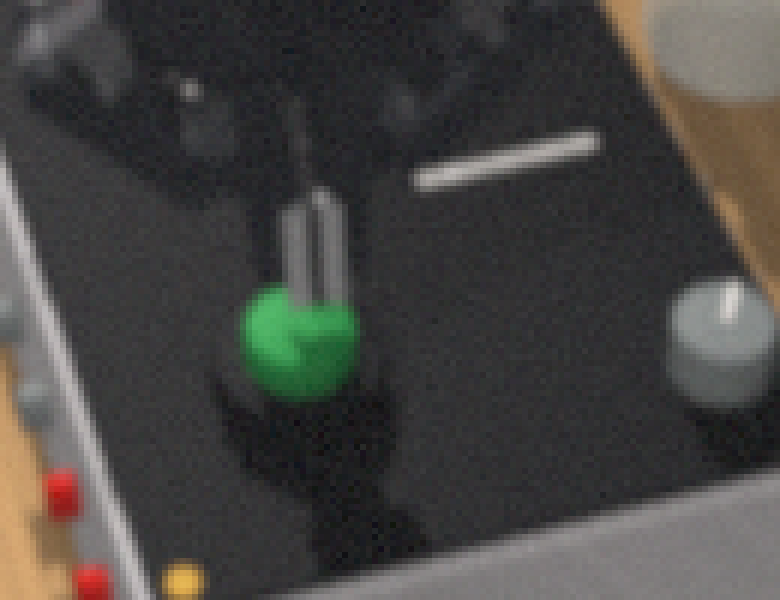

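>>> {"api": "arm_command", "payload": {
  "rot": [
    [0, 3, 0],
    [0, 0, 0],
    [0, 0, 0]
  ],
  "slide": [
    [-2, -2, -4],
    [-2, -2, -4],
    [0, 0, 0]
  ],
  "gripper": [0, 0, 0]
}}

```text
clock: 8.4
eef_pos: [511.1, -119.4, 98.4]
tool_rot: [3.14, -0.009, -0.136]
force: [-1.0, -0.1, 0.1]
width: -0.1
```

```bash
python3 - <<'E'
from h import *
s=telemetry.read_state();print(s['eef_pos'].round(1),s['tool_rot'].round(3),s['force'].round(1))
E
```

```text
[ 511.1 -119.4   98.4] [ 3.14  -0.009 -0.136] [-1.  -0.1  0.1]
```

Over the button and upright. I'll press in small steps and watch the force.

>>> {"api": "arm_command", "payload": {
  "rot": [
    [0, 0, 0],
    [0, 0, 0],
    [0, 0, 0],
    [0, 0, 0]
  ],
  "slide": [
    [-0.5, 0, -4],
    [0, 0, -4],
    [0, 0, -3],
    [0, 0, 0]
  ],
  "gripper": [0, 0, 0, 0]
}}

```text
clock: 8.73
eef_pos: [511.5, -119.8, 88.7]
tool_rot: [3.141, -0.016, -0.137]
force: [-0.3, -0.3, 3.6]
width: -0.2
```

>>> {"api": "arm_command", "payload": {
  "rot": [
    [0, 0, 0],
    [0, 0, 0],
    [0, 0, 0]
  ],
  "slide": [
    [0, 0, -3],
    [0, 0, -3],
    [0, 0, -1]
  ],
  "gripper": [0, 0, 0]
}}

```text
clock: 8.98
eef_pos: [511.6, -119.9, 86.0]
tool_rot: [-3.138, -0.019, -0.138]
force: [-3.7, 1.8, 9.5]
width: 0.0
```

>>> {"api": "arm_command", "payload": {
  "rot": [
    [0, 0, 0],
    [0, 0, 0]
  ],
  "slide": [
    [0, 0, -4],
    [0, 0, -4]
  ],
  "gripper": [0, 0]
}}

```text
clock: 9.15
eef_pos: [511.8, -120.0, 85.1]
tool_rot: [-3.131, -0.023, -0.14]
force: [-12.3, 4.6, 56.6]
width: 0.0
```

```bash
python3 - <<'E'
from h import *
s=telemetry.read_state();print(s['eef_pos'].round(1),s['tool_rot'].round(3),s['force'].round(1))
im=get_image("side")[0]; cv2.imwrite("pics/s11.png",cv2.resize(im[270:370,290:420,::-1],(780,600),interpolation=cv2.INTER_NEAREST))
E
```

```text
[ 511.8 -120.    85.1] [-3.131 -0.023 -0.14 ] [-12.3   4.6  56.6]
```

View pics/s11.png

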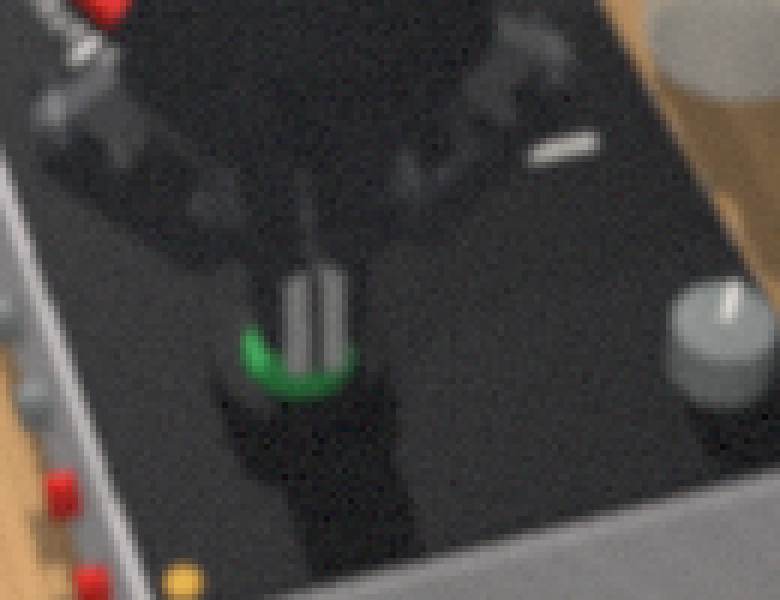

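The button has bottomed out: the force rose steeply to 57 N at z=85 mm, more than I meant to apply. Releasing now.

>>> {"api": "arm_command", "payload": {
  "rot": [
    [0, 0, 0],
    [0, 0, 0],
    [0, 0, 0],
    [0, 0, 0],
    [0, 0, 0]
  ],
  "slide": [
    [0, 0, 10],
    [0, 0, 20],
    [0, 0, 35],
    [0, 0, 35],
    [0, 0, 20]
  ],
  "gripper": [0, 0, 0, 0, 0]
}}

```text
clock: 9.62
eef_pos: [508.0, -120.0, 208.1]
tool_rot: [-3.128, -0.018, -0.144]
force: [0.5, 0.1, 0.1]
width: 0.3
```

>>> {"api": "arm_command", "payload": {
  "rot": [
    [0, 0, 0],
    [0, 0, 0],
    [0, 0, 0],
    [0, 0, 0],
    [0, 0, 0]
  ],
  "slide": [
    [-10, -30, 10],
    [-10, -30, 0],
    [-10, -30, 0],
    [0, 0, 0],
    [0, 0, 0]
  ],
  "gripper": [0, 0, 0, 0, 0]
}}

```text
clock: 10.03
eef_pos: [480.3, -212.1, 223.6]
tool_rot: [-3.129, -0.03, -0.137]
force: [0.2, -0.1, -0.5]
width: -0.5
```

```bash
python3 - <<'E'
from h import *
s=telemetry.read_state();print(s['eef_pos'].round(1),s['qd'].round(2),s['force'].round(1),s['clock'])
a=get_image("side")[0];b=get_image("top")[0]
cv2.imwrite("pics/s12.png",a[:,:,::-1]);cv2.imwrite("pics/t12.png",b[:,:,::-1])
for n,im in(("top",b),("side",a)):
    o=cv2.imread(f"pics/{n}0.png")[:,:,::-1].copy()
    for c in("green","yellow"): print(n,c,sorted(blobs(mask(im,c),None,20))[-3:],"was",sorted(blobs(mask(o,c),None,20))[-3:])
E
```

```text
[ 480.3 -212.1  223.6] [ 0.06 -0.01  0.05  0.    0.03 -0.02  0.02] [ 0.2 -0.1 -0.5] 10.0333
top green [(54, [8.1, 186.8], [5, 182, 7, 11]), (58, [6.0, 204.3], [3, 199, 7, 11]), (241, [420.3, 271.6], [412, 263, 18, 18])] was [(48, [6.1, 204.4], [4, 200, 6, 10]), (52, [3.9, 221.8], [1, 217, 6, 11]), (246, [420.2, 271.6], [411, 263, 19, 18])]
top yellow [(56, [332.8, 214.5], [330, 209, 7, 12]), (375, [244.9, 293.4], [237, 271, 16, 46])] was [(60, [332.5, 215.0], [329, 209, 7, 13]), (442, [245.6, 293.4], [237, 271, 18, 46])]
side green [(52, [525.2, 279.6], [523, 274, 7, 12]), (58, [542.5, 276.6], [537, 270, 11, 13]), (266, [339.6, 327.3], [330, 319, 20, 18])] was [(51, [525.4, 279.8], [523, 274, 7, 12]), (58, [542.6, 276.6], [538, 270, 10, 13]), (292, [339.5, 326.4], [330, 317, 20, 20])]
side yellow [(95, [261.6, 242.6], [256, 237, 11, 12])] was [(64, [370.0, 254.8], [363, 252, 14, 6]), (123, [261.3, 243.9], [256, 237, 12, 15])]
```

View pics/s12.png

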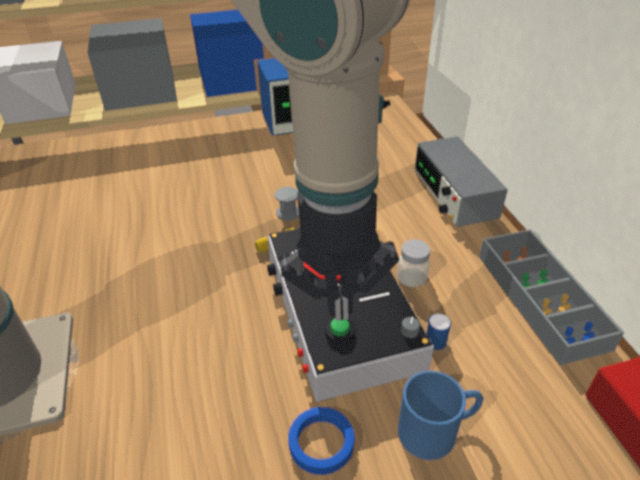

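View pics/t12.png

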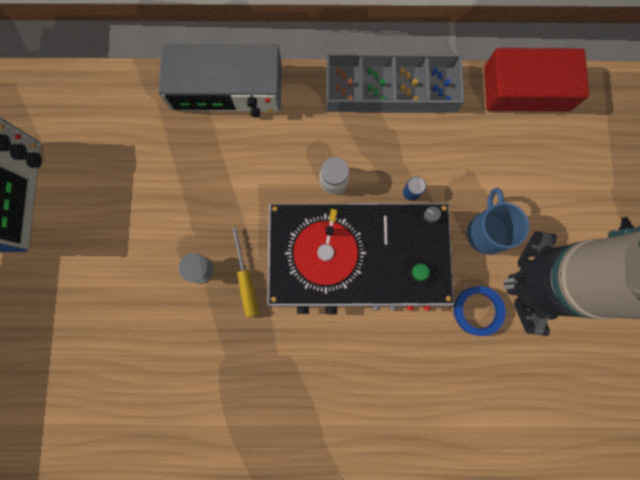

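>>> {"api": "arm_command", "payload": {
  "rot": [
    [0, 0, 0],
    [0, 0, 0],
    [0, 0, 0]
  ],
  "slide": [
    [0, 0, 0],
    [0, 0, 0],
    [0, 0, 0]
  ],
  "gripper": [0, 0, 0]
}}

```text
clock: 10.38
eef_pos: [480.9, -208.7, 222.4]
tool_rot: [-3.128, -0.027, -0.132]
force: [-1.0, -0.9, -0.2]
width: 0.2
```

```bash
python3 - <<'E'
from h import *
print(telemetry.read_state()['eef_pos'],telemetry.read_state()['force'])
print(ctrl.finish_job())
E
```

```text
[ 480.91288378 -208.65046701  222.3675223 ] [-1.01673233 -0.90590738 -0.18597051]
the job is handed in; nothing more can be done
None
```

The dial is set to the yellow marker, the green button was pressed and released, and the job was handed in at about 10.4 s. No verdict came back.

- **Dial:** I pushed it about 172° clockwise by its peg with the closed fingertips, then let go. The wrist view put the index at −10.6° and the marker at −11.0°, about 0.4 mm apart at the rim. The top view agreed (−10.7° and −11.1°). A rougher fit from the side view was up to about 3° off, probably because its hub centre was biased, so I did not rely on it.
- **Button:** I pressed it to its hard stop at z ≈ 85 mm. The last press reached about 57 N at the fingertips. That is more than I meant to use, but under the 120 N wrist limit. I released it at once. I did not measure the travel directly; the steep rise in force is what shows it was fully down.
- **Last check:** in the final top view, the marker, the loose knob and the bench items look unmoved. The button appears to be back up. In the side view a finger partly hid the button, and the marker was hidden too. The gripper is clear of everything, with no contact force.

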